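# Scan a carton's bar code and put the scanner away

### The job

Pick up the hand scanner, aim its window squarely at the middle of the bar code on the green-marked carton from about 7 cm away, and hold it steady there for two seconds (it reads by itself). Then lay the scanner flat in the blue-marked cradle, either way round, and let go. Do not scan the orange-marked carton, do not drop the scanner, and leave the cartons and the small things on the desk where they stand.

Things in the scene. Friction and masses are not known exactly. Their poses are not given: they have to be found in the camera images.
- scanner: bar-shaped hand scanner, 0.16 kg, 140 mm long, lying flat on the desk, window roughly to the left (+y). Origin at mid-length on its underside (near its centre of mass); +x points along it to the red window at its front end (x = +70 mm), z up. Rear 92 mm: grey grip, 30 mm wide, 34 mm high (x = -70 to +22 mm); front 48 mm: black head, 36 mm wide, 38 mm high; blue bands
- scan_spot (a point): the scanner's reading point: on its beam axis (19 mm above its underside), 70 mm straight ahead of the window, that is at x = +140 mm, z = +19 mm in the scanner's frame; same axes as the scanner
- carton_green: brown cardboard carton, 112 x 161 x 86 mm (x, y, z), loose, about 0.6 kg. Origin at the centre of its underside; +x runs from the bar code face (towards the robot) to its back, z up. Bar code label with a green strip above the bars, and a green tag on the carton's top at the label's edge
- carton_orange: brown cardboard carton, 112 x 161 x 86 mm (x, y, z), loose, about 0.6 kg. Origin at the centre of its underside; +x runs from the bar code face (towards the robot) to its back, z up. Bar code label with an orange strip above the bars, and an orange tag on the carton's top at the label's edge
- label_green: the bar code label on the green-marked carton: white, 96 mm wide, 66 mm high, with black bars. Origin at its centre, 48 mm above the carton's underside and 57 mm in front of the carton's middle; +x points straight into the carton (away from the viewer), y along the label's width, z up
- label_orange: the bar code label on the orange-marked carton: white, 96 mm wide, 66 mm high, with black bars. Origin at its centre, 48 mm above the carton's underside and 57 mm in front of the carton's middle; +x points straight into the carton (away from the viewer), y along the label's width, z up
- cradle_blue: white cradle with blue marks on rims and floor, fixed to the desk, 172 x 56 mm. Origin at the centre of its underside; x along its length, z up. Floor 6 mm thick, pocket 156 x 48 mm; end walls 26 mm high; side cheeks 20 mm high over the last 35 mm at each end only: the middle is open at the sides for fingers. The scanner's own place
- cradle_red: white cradle with red marks on rims and floor, fixed to the desk, 172 x 56 mm. Origin at the centre of its underside; x along its length, z up. Floor 6 mm thick, pocket 156 x 48 mm; end walls 26 mm high; side cheeks 20 mm high over the last 35 mm at each end only: the middle is open at the sides for fingers. Belongs to another device
- tape_measure: yellow tape measure, 52 x 71 x 17 mm, bystander; origin on its underside
- pin_case: round blue and white pin case, 56 mm across, 16 mm high, bystander; origin at the centre of its underside
- stapler: blue stapler, 133 x 34 x 41 mm, bystander; origin at the centre of its underside
- spool_blue: blue thread spool standing upright, 28 mm across, 52 mm high, bystander; origin at the centre of its underside

How it is judged:
On the way:
1. held, on the green carton's bar code, steady 1.5 s: reading point within 30 mm (depth), 25 (sideways), 15 (height) of its centre, 0.3 rad of square, under 0.02 m/s, 0.15 rad/s (x of scan_spot in the frame of label_green between -0.03 and 0.03 m and y of scan_spot in the frame of label_green between -0.025 and 0.025 m and z of scan_spot in the frame of label_green between -0.015 and 0.015 m and angle between the x axis of scanner and the x axis of label_green, either way round below 0.3 rad and contact force between scanner and the fingers above 0.5 N and linear speed of scanner below 0.02 m/s and angular speed of scanner below 0.15 rad/s), for 1.5 s.
At the end, for the whole second after the job is handed in: the scanner lies at rest and released in the blue-marked cradle, on its floor: within 12 mm of the cradle's middle along and across, underside 3 to 10 mm above the desk, within 0.2 rad of the cradle's length either way round, tilted less than 0.1 rad (x of scanner in the frame of cradle_blue between -0.012 and 0.012 m and y of scanner in the frame of cradle_blue between -0.012 and 0.012 m and z of scanner in the frame of cradle_blue between 0.003 and 0.01 m and angle between the x axis of scanner and the x axis of cradle_blue, either way round below 0.2 rad and angle between scanner's own z axis and vertical below 0.1 rad and linear speed of scanner below 0.02 m/s and not (contact force between scanner and the fingers above 0.5 N)); the robot touches nothing.
It fails at once if the orange label is scanned (reading point within 20 mm of its centre, 15 mm in height, 0.3 rad of square, below 0.02 m/s) (x of scan_spot in the frame of label_orange between -0.02 and 0.02 m and y of scan_spot in the frame of label_orange between -0.02 and 0.02 m and z of scan_spot in the frame of label_orange between -0.015 and 0.015 m and angle between the x axis of scanner and the x axis of label_orange, either way round below 0.3 rad and linear speed of scanner below 0.02 m/s).
It fails at once if the scanner is dropped (moves faster than 0.7 m/s out of the fingers, a fall of some 25 mm) (linear speed of scanner above 0.7 m/s and not (contact force between scanner and the fingers above 0.5 N)).
It fails at once if a carton is moved more than 20 mm (distance of any of carton_green, carton_orange from where it was at the start of the episode above 0.02 m).
It fails at once if a small thing on the desk is moved more than 30 mm (distance of any of tape_measure, pin_case, stapler, spool_blue from where it was at the start of the episode above 0.03 m).
It also fails if it takes over 48 s, if anything falls off the work surface, if the arm or the gripper's body presses on something with over 40 N, if the wrist force passes 120 N, or if a joint passes its speed limit or range.

### The arm

A 6-joint arm with a two-finger parallel gripper is mounted at the origin on a cart in front of the work surface, level with it; the furniture and walls round the work are solid. World frame = base frame: x ahead of the robot, y to its left, z up, the work surface at z = 0. Lengths are in m, angles in rad, forces in N, time in s.
With the tool pointing down it reaches from about 0.4 to 0.825 m from the base axis. Payload 7 kg.
Tool frame: the origin (TCP) lies midway between the tips of the shut fingers; the grasp point (between the pads) lies 19 mm behind it; z points along the fingers, y is the line along which they close (so a half turn about z gives the same grasp; the last joint's range is limited). The gripper opens to 88 mm and grips with 3 to 60 N. Pads are 19 mm wide; open, the fingers measure 130 mm over their backs; the gripper's body (78 mm by 193 mm) begins 47 mm behind the grasp point.
Start: joints at [-1.021, 0.359, 0.012, 0, -1.224, -0.288], TCP at [0.175, -0.652, 0.227] pointing down, gripper open.
Joint ranges: [-3.07, 3.07], [-1.43, 2.12], [-1.02, 1.25], [-3.03, 1.67], [-3.05, -0], [-3.03, 3.03]. Speed limits (rad/s): [2.39, 2.39, 3.01, 3.14, 3.14, 3.14].

### API

Orientations are given as [roll, pitch, yaw] about the fixed x, y, z axes, in that order (R = Rz(yaw) Ry(pitch) Rx(roll)).
In Python, from station import get_state, grab_frame, calibration, job_done, boxes_of, regions_of, spot_point gives the robot as it stands. The module is installed in compiled form; this text tells all that it offers.
- The arm moves only by the tool arm_command, never from a script. Its argument "commands" is a list of rows, each an object of numbers: "tx", "ty", "tz": the shift along the tool's x, y, z each as a share of 25 cm, from -1 to 1; "twist": the turn about the tool's z as a share of 180 degrees, from -1 to 1. A call has exactly 8 rows; each row is the pose to reach, as a shift and turn from the pose commanded when the call began, along the tool's axes at that moment, turning the shorter way round; what a row does not reach only later rows make up. A row lasts 1/12 s, in which the tool goes at most 41.7 mm and 7.16 degrees, less where a joint would pass 70% of its speed; a pose out of reach is approached as far as the arm can. A call with a number of a shift or a turn outside -1 to 1 is refused whole. A call with a gripper value outside its range is refused whole. "claw" is the opening, from 0 (shut) to 1 (fully open), set as the call begins (left out, the last holds). The fingers move at their own pace and stop on an object; "grip_force" is the grip in N (left out, the last holds). Time passes only in rows, so rows that repeat a pose let the fingers close, or fill a call up. It gives the time, the measured TCP pose, the force, the opening and the grip force at its end, in the units of the state.
- get_state(): the state, without advancing time (a new reading comes with each control period).
- grab_frame(name): name is "scene" or "top" or "wrist"; returns the picture (480x640x3 uint8, red, green, blue); there is no depth.
- calibration(name): a dict with "camera_matrix" (3x3 intrinsics, pixels), "extrinsics" (4x4, takes a point from camera to world coordinates). Camera axes: x right, y down, z forward; pixel columns grow to the right and rows downward; lengths in m; the calibration is good to about 2 mm. A picture is of the moment at which its call begins: read the wrist's pose just before it. calibration takes no time and is no camera call; for the wrist camera it gives the pose at the moment of the call.
- job_done(): hands the job in; it is judged then, once.
Trained networks look in the newest picture that a camera, given by its name, has taken for a name from the list of things; names that differ only in an ending like _2 or _b are one class to them, and where a whole thing is asked for, a point or a joint stands for the part that bears it (a point fixed in the world has none). Each returns a list of dicts, best first, with "score" (0 to 1); they miss things now and then, are a little off and sometimes report something else, mostly with a low value. They report only what shows in the picture. A call takes as long as a camera call.
- boxes_of(query, camera): "rect" ([left, top, right, bottom] in pixels, round what is visible of it).
- regions_of(query, camera): "region" (480x640 bool, what is visible of it) and "rect" ([left, top, right, bottom] in pixels, round what is visible of it).
- spot_point(query, camera): "uv" ([column, row] in pixels: a listed point, or the origin of a listed thing).
The state is a dict: "t": time; "q": joint angles; "qd": joint speeds; "joint_efforts": joint torques, N m; "eef_pos": TCP position; "ee_rot": TCP orientation; "force": force on the tool from outside, world axes, zero at the start; "moment": the same for the moment, N m; "width": finger opening in m; "gripper_force": force on a finger pad.
Only numpy, scipy, OpenCV 4.12 (cv2) and the standard library are available. Lean on these libraries where they do the work, as an engineer would, in place of code of your own. Each camera call takes 0.05 s, during which the arm holds its last target. There are 200 camera calls.

## Working session

There is one attempt and no reset: what is moved stays moved. The work goes in short steps, Python scripts to look and compute and a tool call to move; the robot and the scene stay as the last step left them, time stands still between calls to the robot, and variables do not carry over. Pictures are saved under pics/ and viewed, at most 12 in all, crops included, and the job is handed in when it is done.

Besides the shell and the picture viewer there is one more tool, called after "Request:" by a JSON object that holds its "method" and its "body", one argument or row to a line. arm_command: Moves the arm, as the interface text tells. Shift numbers are shares of 25 cm and turn numbers shares of 180 degrees, none past 1 either way. Its arguments: {"type":"object","properties":{"commands":{"type":"array"},"claw":{"type":"number"},"grip_force":{"type":"number"}},"required":["commands"]}

```bash
mkdir -p pics; cat > h.py <<'E'
import numpy as np, cv2
from station import *
def ray(cam,uv,z):
    c=calibration(cam);K=np.array(c["camera_matrix"]);T=np.array(c["extrinsics"])
    d=T[:3,:3]@np.linalg.inv(K)@np.array([uv[0],uv[1],1.]);o=T[:3,3]
    return o+d*(z-o[2])/d[2]
def save(cam,n):
    f=grab_frame(cam);cv2.imwrite(f"pics/{n}.png",f[:,:,::-1]);return f
E
python3 - <<'E'
from h import *
s=get_state();print(s["t"],s["eef_pos"],s["ee_rot"],s["width"])
for c in("top","scene"):
    save(c,c+"0");print(c,np.round(calibration(c)["extrinsics"],3).tolist())
zs=dict(scanner=0,scan_spot=.019,carton_green=0,carton_orange=0,label_green=.048,label_orange=.048,cradle_blue=0,cradle_red=0,tape_measure=0,pin_case=0,stapler=0,spool_blue=0)
for n,z in zs.items():
    for r in spot_point(n,"top")[:2]: print(n,round(r["score"],2),np.round(r["uv"]),np.round(ray("top",r["uv"],z),3))
E
```

```text
0.0 [ 0.17455651 -0.65152608  0.22561572] [ 3.13990449e+00 -1.57832126e-04 -2.87990368e+00] 0.08777286168846904
top [[0.002, -0.984, 0.178, 0.253], [-1.0, 0.0, 0.01, 0.014], [-0.01, -0.178, -0.984, 1.494], [0.0, 0.0, 0.0, 1.0]]
scene [[-0.635, -0.352, 0.688, -0.255], [-0.772, 0.265, -0.577, 0.682], [0.021, -0.897, -0.441, 0.578], [0.0, 0.0, 0.0, 1.0]]
scanner 0.65 [242. 308.] [0.331 0.234 0.   ]
scanner 0.58 [283. 258.] [0.456 0.134 0.   ]
scan_spot 0.42 [401. 178.] [ 0.656 -0.162  0.019]
carton_green 0.86 [402. 177.] [ 0.663 -0.167  0.   ]
carton_orange 0.57 [286. 184.] [0.647 0.129 0.   ]
label_green 0.66 [394. 194.] [ 0.609 -0.14   0.048]
label_orange 0.71 [279. 202.] [0.589 0.141 0.048]
cradle_blue 0.71 [473. 251.] [ 0.473 -0.339  0.   ]
cradle_blue 0.31 [188. 244.] [ 0.493  0.372 -0.   ]
cradle_red 0.66 [190. 245.] [0.488 0.367 0.   ]
tape_measure 0.8 [238. 309.] [0.329 0.242 0.   ]
pin_case 0.67 [434. 307.] [ 0.335 -0.239  0.   ]
stapler 0.77 [487. 168.] [ 0.689 -0.384  0.   ]
stapler 0.62 [281. 198.] [0.609 0.141 0.   ]
spool_blue 0.62 [186. 182.] [0.653 0.386 0.   ]
```

View pics/top0.png

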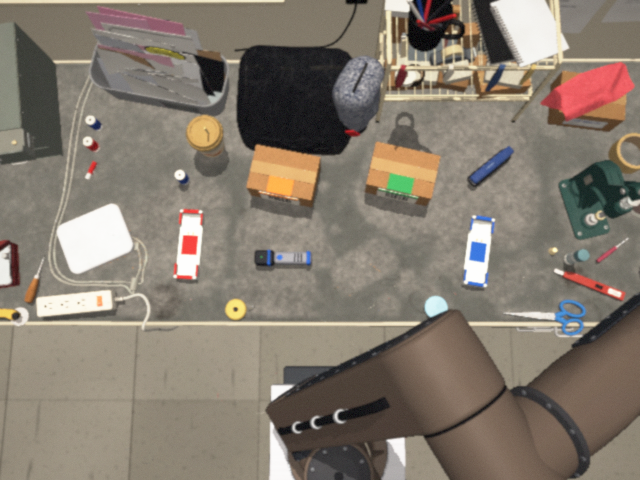

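View pics/scene0.png

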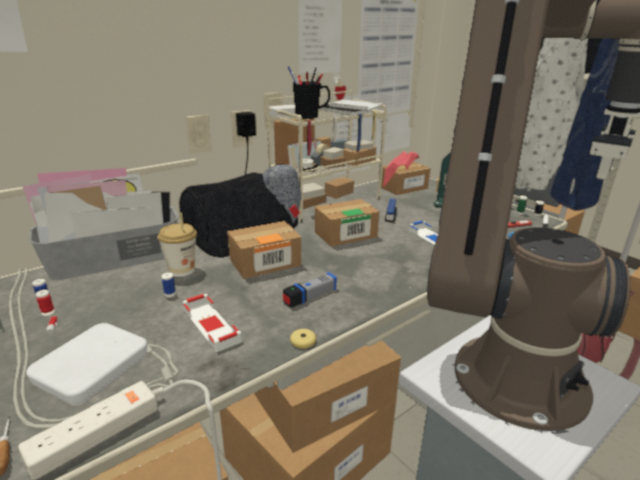

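The top view shows the scanner at (283,258) with its black head to the left. The orange carton is at (284,175), the green carton at (403,173), the blue cradle at (479,251) and the red cradle at (189,244). Next I'll measure the angles from the regions.

```bash
cat > m.py <<'E'
from h import *
def rect(n,cam,z,near=None):
    for r in regions_of(n,cam)[:1]:
        m=r["region"].astype(np.uint8);p=np.argwhere(m)[:,::-1]
        w=np.array([ray(cam,q,z)[:2] for q in cv2.convexHull(p.astype(np.int32))[:,0].astype(float)])
        c,s,a=cv2.minAreaRect((w*1000).astype(np.float32))
        if s[0]<s[1]: a+=90; s=s[::-1]
        print(n,cam,round(r["score"],2),r["rect"],"c",np.round(c),"size",np.round(s),"long axis deg",round((a+90)%180-90,1))
E
python3 - <<'E'
from m import *
grab_frame("top")
rect("scanner","top",.034);rect("cradle_blue","top",.02);rect("carton_green","top",.086);rect("carton_orange","top",.086);rect("label_green","top",.048)
f=cv2.imread("pics/top0.png")[130:270,340:510]
g=cv2.resize(f,None,fx=4.4,fy=4.2,interpolation=cv2.INTER_CUBIC);cv2.imwrite("pics/c1.png",g)
E
```

```text
scanner top 0.91 [255.3, 250.7, 309.7, 268.6] c [453. 132.] size [139.  37.] long axis deg -90.0
cradle_blue top 0.7 [458.9, 218.1, 492.8, 285.5] c [ 470. -345.] size [180.  63.] long axis deg -9.4
carton_green top 0.77 [365.1, 142.6, 442.7, 205.7] c [ 649. -157.] size [163. 133.] long axis deg 76.9
carton_orange top 0.63 [244.7, 143.9, 321.9, 203.4] c [645. 130.] size [168. 128.] long axis deg 78.9
label_green top 0.71 [377.0, 170.5, 419.9, 203.9] c [ 625. -153.] size [95. 65.] long axis deg 73.8
```

View pics/c1.png

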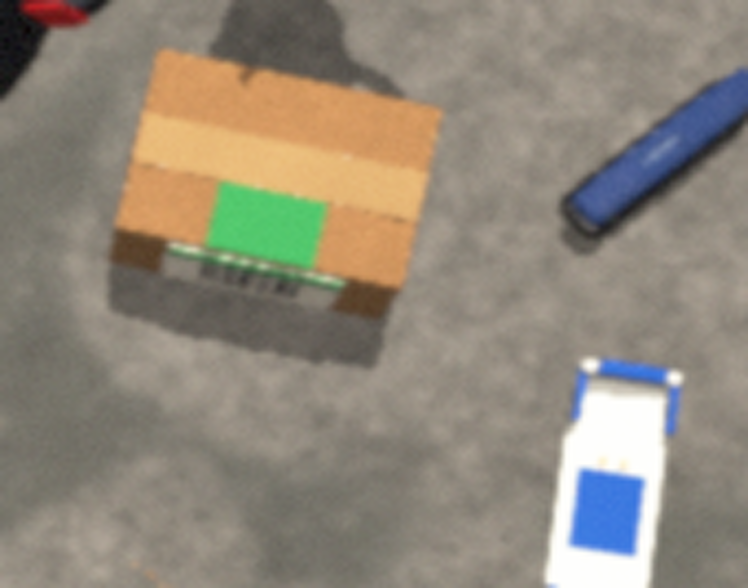

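The crop shows the green carton's top corners at about (160,50), (440,108), (405,290) and (118,230). The label is on its front face. The cradle runs almost straight, tilted slightly.

```bash
python3 - <<'E'
from h import *
P=[ray("top",(340+x/4.4,130+y/4.2),.086) for x,y in((160,50),(440,108),(405,290),(118,230))]
P=np.array(P)[:,:2];print(np.round(P,3))
bl,br,fr,fl=P
print([round(float(np.linalg.norm(a)),3) for a in(bl-br,fl-fr,bl-fl,br-fr)])
ax=[np.degrees(np.arctan2(*(v[::-1]))) for v in(bl-fl,br-fr)]
ay=[np.degrees(np.arctan2(v[1],v[0]))-90 for v in(bl-br,fl-fr)];print(ax,ay)
y=np.radians(np.mean(ay));d=np.array([np.cos(y),np.sin(y)])
c=P.mean(0);lab=c-.057*d;print("carton",c,"label",lab,"scanner target",lab-.14*d)
print("cradle front+back floor",[np.round(ray("top",(340+x/4.4,130+y/4.2),z),3) for x,y,z in((607,512,.006),(630,368,.026))])
E
```

```text
[[ 0.729 -0.096]
 [ 0.694 -0.249]
 [ 0.586 -0.227]
 [ 0.621 -0.072]]
[0.157, 0.159, 0.11, 0.11]
[np.float64(-12.780466718130596), np.float64(-11.77980629171487)] [np.float64(-12.917907006322181), np.float64(-12.817850512519755)]
carton [ 0.65744793 -0.16115558] label [ 0.60187941 -0.14846148] scanner target [ 0.46539535 -0.11728297]
cradle front+back floor [array([ 0.47 , -0.35 ,  0.006]), array([ 0.553, -0.362,  0.026])]
```

Request:
{"method": "arm_command", "body": {
  "commands": [
    {"tx": -0.98,"ty": 0.57,"tz": 0,"twist": -0.2},
    {"tx": -0.98,"ty": 0.57,"tz": 0,"twist": -0.2},
    {"tx": -0.98,"ty": 0.57,"tz": 0,"twist": -0.2},
    {"tx": -0.98,"ty": 0.57,"tz": 0,"twist": -0.2},
    {"tx": -0.98,"ty": 0.57,"tz": 0,"twist": -0.2},
    {"tx": -0.98,"ty": 0.57,"tz": 0,"twist": -0.2},
    {"tx": -0.98,"ty": 0.57,"tz": 0,"twist": -0.2},
    {"tx": -0.98,"ty": 0.57,"tz": 0,"twist": -0.2}
  ],
  "claw": 1
}}

```text
t: 1.67
eef_pos: [0.3781, -0.4476, 0.227]
ee_rot: [-3.14, 0.001, -2.247]
force: [0.2, -0.2, 0.1]
width: 0.0878
gripper_force: 0.0
```

```bash
cat > go.py <<'E'
# usage: go.py x y z yawdeg
import sys
from h import *
from scipy.spatial.transform import Rotation as R
s=get_state();T=R.from_euler("xyz",s["ee_rot"])
x,y,z,w=map(float,sys.argv[1:5])
d=T.inv().apply(np.array([x,y,z])-s["eef_pos"])
yaw=np.degrees(s["ee_rot"][2]);e=(w-yaw+180)%360-180
print("t",round(s["t"],2),"pos",np.round(s["eef_pos"],4),"yaw",round(yaw,2),"q",np.round(s["q"],2),"w",round(s["width"],4),"f",np.round(s["force"],1))
print("shares",np.round(d/.25,3),"twist",round(-e/180,3))
E
python3 go.py 0.454 0.133 0.15 -90
```

```text
t 1.67 pos [ 0.3781 -0.4476  0.227 ] yaw -128.75 q [-0.54  0.21 -0.19 -0.   -1.17 -0.14] w 0.0878 f [ 0.2 -0.2  0.1]
shares [-2.001  1.217  0.308] twist -0.215
```

Request:
{"method": "arm_command", "body": {
  "commands": [
    {"tx": -1,"ty": 0.61,"tz": 0,"twist": -0.215},
    {"tx": -1,"ty": 0.61,"tz": 0,"twist": -0.215},
    {"tx": -1,"ty": 0.61,"tz": 0,"twist": -0.215},
    {"tx": -1,"ty": 0.61,"tz": 0,"twist": -0.215},
    {"tx": -1,"ty": 0.61,"tz": 0,"twist": -0.215},
    {"tx": -1,"ty": 0.61,"tz": 0,"twist": -0.215},
    {"tx": -1,"ty": 0.61,"tz": 0,"twist": -0.215},
    {"tx": -1,"ty": 0.61,"tz": 0,"twist": -0.215}
  ]
}}

```text
t: 2.33
eef_pos: [0.4142, -0.1556, 0.2273]
ee_rot: [-3.139, 0.001, -1.57]
force: [0.1, -0.9, -0.9]
width: 0.0877
gripper_force: 0.0
```

```bash
python3 go.py 0.454 0.133 0.20 -90
```

```text
t 2.33 pos [ 0.4142 -0.1556  0.2273] yaw -89.97 q [ 0.09 -0.04 -0.47 -0.   -1.14 -0.09] w 0.0877 f [ 0.1 -0.9 -0.9]
shares [-1.154 -0.16   0.111] twist 0.0
```

Request:
{"method": "arm_command", "body": {
  "commands": [
    {"tx": -1,"ty": -0.16,"tz": 0.1,"twist": 0},
    {"tx": -1,"ty": -0.16,"tz": 0.1,"twist": 0},
    {"tx": -1,"ty": -0.16,"tz": 0.1,"twist": 0},
    {"tx": -1,"ty": -0.16,"tz": 0.1,"twist": 0},
    {"tx": -1,"ty": -0.16,"tz": 0.1,"twist": 0},
    {"tx": -1,"ty": -0.16,"tz": 0.1,"twist": 0},
    {"tx": -1,"ty": -0.16,"tz": 0.1,"twist": 0},
    {"tx": -1,"ty": -0.16,"tz": 0.1,"twist": 0}
  ]
}}

```text
t: 3.0
eef_pos: [0.4548, 0.0912, 0.2012]
ee_rot: [3.141, -0.0, -1.573]
force: [-0.4, -1.0, -0.1]
width: 0.0878
gripper_force: 0.0
```

```bash
python3 - <<'E'
from m import *
save("wrist","w1")
rect("scanner","wrist",.034)
for r in spot_point("scanner","wrist")[:2]: print(r["score"],r["uv"],ray("wrist",r["uv"],0))
E
python3 go.py 0.454 0.133 0.1 -90
```

```text
scanner wrist 0.56 [303.5, 189.6, 339.3, 310.6] c [455. 125.] size [135.  35.] long axis deg -89.5
0.97 [321.0, 250.2] [0.45676649 0.13290998 0.        ]
t 3.15 pos [0.4544 0.0884 0.2016] yaw -90.32 q [ 0.62  0.02 -0.47  0.   -1.08 -0.62] w 0.0876 f [-0.2 -0.5 -0.2]
shares [-0.178  0.002  0.406] twist -0.002
```

View pics/w1.png

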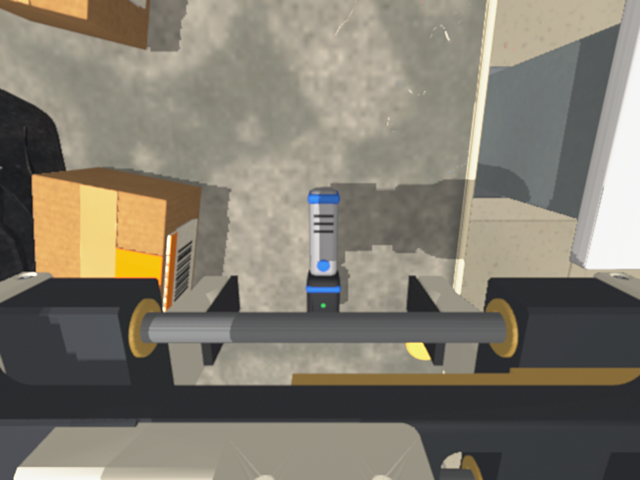

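The wrist view shows the scanner lying straight between the fingers, at column 323 with its rear end at row 190 and the head towards +y. That agrees with about (0.455, 0.131).

Request:
{"method": "arm_command", "body": {
  "commands": [
    {"tx": -0.17,"ty": 0,"tz": 0.2,"twist": 0},
    {"tx": -0.17,"ty": 0,"tz": 0.4,"twist": 0},
    {"tx": -0.17,"ty": 0,"tz": 0.5,"twist": 0},
    {"tx": -0.17,"ty": 0,"tz": 0.6,"twist": 0},
    {"tx": -0.17,"ty": 0,"tz": 0.65,"twist": 0},
    {"tx": -0.17,"ty": 0,"tz": 0.65,"twist": 0},
    {"tx": -0.17,"ty": 0,"tz": 0.65,"twist": 0},
    {"tx": -0.17,"ty": 0,"tz": 0.65,"twist": 0}
  ]
}}

```text
t: 3.82
eef_pos: [0.4559, 0.1314, 0.0405]
ee_rot: [-3.14, 0.001, -1.577]
force: [0.2, -0.2, 0.6]
width: 0.088
gripper_force: 0.0
```

```bash
python3 go.py 0.455 0.131 0.009 -90
```

```text
t 3.82 pos [0.4559 0.1314 0.0405] yaw -90.36 q [ 0.7   0.24 -0.66  0.   -0.67 -0.7 ] w 0.088 f [ 0.2 -0.2  0.6]
shares [0.002 0.004 0.126] twist -0.002
```

Request:
{"method": "arm_command", "body": {
  "commands": [
    {"tx": 0,"ty": 0,"tz": 0.04,"twist": 0},
    {"tx": 0,"ty": 0,"tz": 0.08,"twist": 0},
    {"tx": 0,"ty": 0,"tz": 0.11,"twist": 0},
    {"tx": 0,"ty": 0,"tz": 0.126,"twist": 0},
    {"tx": 0,"ty": 0,"tz": 0.126,"twist": 0},
    {"tx": 0,"ty": 0,"tz": 0.126,"twist": 0},
    {"tx": 0,"ty": 0,"tz": 0.126,"twist": 0},
    {"tx": 0,"ty": 0,"tz": 0.126,"twist": 0}
  ]
}}

```text
t: 4.48
eef_pos: [0.4551, 0.1318, 0.0081]
ee_rot: [-3.141, 0.001, -1.576]
force: [-0.1, -0.1, 0.6]
width: 0.0877
gripper_force: 0.0
```

Request:
{"method": "arm_command", "body": {
  "commands": [
    {"tx": 0,"ty": 0,"tz": 0,"twist": 0},
    {"tx": 0,"ty": 0,"tz": 0,"twist": 0},
    {"tx": 0,"ty": 0,"tz": 0,"twist": 0},
    {"tx": 0,"ty": 0,"tz": 0,"twist": 0},
    {"tx": 0,"ty": 0,"tz": 0,"twist": 0},
    {"tx": 0,"ty": 0,"tz": 0,"twist": 0},
    {"tx": 0,"ty": 0,"tz": 0,"twist": 0},
    {"tx": 0,"ty": 0,"tz": 0,"twist": 0}
  ],
  "claw": 0,
  "grip_force": 30
}}

```text
t: 5.15
eef_pos: [0.4548, 0.1316, 0.0076]
ee_rot: [3.142, -0.0, -1.576]
force: [-0.5, -0.5, 0.3]
width: 0.0395
gripper_force: 0.0
```

```bash
python3 go.py 0.465 -0.117 0.06 -192.8
```

```text
t 5.15 pos [0.4548 0.1316 0.0076] yaw -90.3 q [ 0.7   0.3  -0.69 -0.   -0.58 -0.7 ] w 0.0395 f [-0.5 -0.5  0.3]
shares [ 0.994 -0.046 -0.21 ] twist 0.569
```

Not closed yet; wait one more call, then lift.

Request:
{"method": "arm_command", "body": {
  "commands": [
    {"tx": 0,"ty": 0,"tz": 0,"twist": 0},
    {"tx": 0,"ty": 0,"tz": 0,"twist": 0},
    {"tx": 0,"ty": 0,"tz": 0,"twist": 0},
    {"tx": 0,"ty": 0,"tz": 0,"twist": 0},
    {"tx": 0,"ty": 0,"tz": 0,"twist": 0},
    {"tx": 0,"ty": 0,"tz": 0,"twist": 0},
    {"tx": 0,"ty": 0,"tz": 0,"twist": 0},
    {"tx": 0,"ty": 0,"tz": 0,"twist": 0}
  ]
}}

```text
t: 5.82
eef_pos: [0.4548, 0.1316, 0.0075]
ee_rot: [3.142, 0.0, -1.576]
force: [0.2, 0.5, -0.6]
width: 0.0299
gripper_force: 30.0
```

Request:
{"method": "arm_command", "body": {
  "commands": [
    {"tx": 0,"ty": 0,"tz": -0.04,"twist": 0},
    {"tx": 0,"ty": 0,"tz": -0.1,"twist": 0},
    {"tx": 0,"ty": 0,"tz": -0.18,"twist": 0},
    {"tx": 0,"ty": 0,"tz": -0.26,"twist": 0},
    {"tx": 0,"ty": 0,"tz": -0.34,"twist": 0},
    {"tx": 0,"ty": 0,"tz": -0.4,"twist": 0},
    {"tx": 0,"ty": 0,"tz": -0.4,"twist": 0},
    {"tx": 0,"ty": 0,"tz": -0.4,"twist": 0}
  ]
}}

```text
t: 6.48
eef_pos: [0.4549, 0.1318, 0.1079]
ee_rot: [-3.141, 0.001, -1.576]
force: [-1.1, 0.4, -1.7]
width: 0.0297
gripper_force: 30.0
```

```bash
python3 go.py 0.465 -0.117 0.107 -192.8
```

```text
t 6.48 pos [0.4549 0.1318 0.1079] yaw -90.31 q [ 0.7   0.14 -0.58 -0.   -0.84 -0.7 ] w 0.0297 f [-1.1  0.4 -1.7]
shares [ 0.995 -0.046  0.003] twist 0.569
```

Request:
{"method": "arm_command", "body": {
  "commands": [
    {"tx": 0.12,"ty": -0.02,"tz": 0,"twist": 0.02},
    {"tx": 0.25,"ty": -0.03,"tz": 0,"twist": 0.05},
    {"tx": 0.4,"ty": -0.04,"tz": 0,"twist": 0.09},
    {"tx": 0.55,"ty": -0.05,"tz": 0,"twist": 0.13},
    {"tx": 0.7,"ty": -0.05,"tz": 0,"twist": 0.17},
    {"tx": 0.82,"ty": -0.05,"tz": 0,"twist": 0.2},
    {"tx": 0.92,"ty": -0.05,"tz": 0,"twist": 0.23},
    {"tx": 0.99,"ty": -0.05,"tz": 0,"twist": 0.26}
  ]
}}

```text
t: 7.15
eef_pos: [0.4645, -0.1181, 0.106]
ee_rot: [3.14, -0.002, -2.399]
force: [0.7, 0.5, -1.7]
width: 0.03
gripper_force: 30.0
```

```bash
python3 go.py 0.465 -0.117 0.107 -192.8
```

```text
t 7.15 pos [ 0.4645 -0.1181  0.106 ] yaw -137.47 q [ 0.16  0.16 -0.57 -0.   -0.84 -0.99] w 0.03 f [ 0.7  0.5 -1.7]
shares [-0.004  0.002 -0.004] twist 0.307
```

Request:
{"method": "arm_command", "body": {
  "commands": [
    {"tx": 0,"ty": 0,"tz": 0,"twist": 0.03},
    {"tx": 0,"ty": 0,"tz": 0,"twist": 0.07},
    {"tx": 0,"ty": 0,"tz": 0,"twist": 0.11},
    {"tx": 0,"ty": 0,"tz": 0,"twist": 0.15},
    {"tx": 0,"ty": 0,"tz": 0,"twist": 0.19},
    {"tx": 0,"ty": 0,"tz": 0,"twist": 0.23},
    {"tx": 0,"ty": 0,"tz": 0,"twist": 0.265},
    {"tx": 0,"ty": 0,"tz": 0,"twist": 0.3}
  ]
}}

```text
t: 7.82
eef_pos: [0.4649, -0.116, 0.1059]
ee_rot: [-3.141, -0.003, 2.942]
force: [-1.0, 0.3, -1.8]
width: 0.0297
gripper_force: 30.0
```

```bash
python3 - <<'E'
from m import *
save("wrist","w2");rect("scanner","wrist",.133)
for n,z in(("scanner",.099),("label_green",.048),("carton_green",0)):
    for r in spot_point(n,"wrist")[:1]: print(n,r["score"],r["uv"],ray("wrist",r["uv"],z))
save("top","t2")
for n,z in(("label_green",.048),("scanner",.099)):
    for r in spot_point(n,"top")[:2]: print(n,r["score"],r["uv"],ray("top",r["uv"],z))
E
python3 go.py 0.465 -0.117 0.0365 -192.8
```

```text
scanner wrist 0.98 [280.9, 158.5, 364.7, 371.8] c [ 444. -112.] size [98. 35.] long axis deg -11.3
scanner 0.92 [319.9, 288.7] [ 0.46640085 -0.11777636  0.099     ]
label_green 0.61 [393.8, 194.9] [ 0.60561425 -0.14013044  0.048     ]
scanner 0.75 [389.4, 246.1] [ 0.47051043 -0.1221506   0.099     ]
t 8.22 pos [ 0.4659 -0.116   0.1073] yaw 169.0 q [ 0.17  0.16 -0.57 -0.   -0.85 -1.93] w 0.0298 f [-0.6 -0.2 -2.4]
shares [ 0.002 -0.005  0.283] twist 0.01
```

View pics/w2.png

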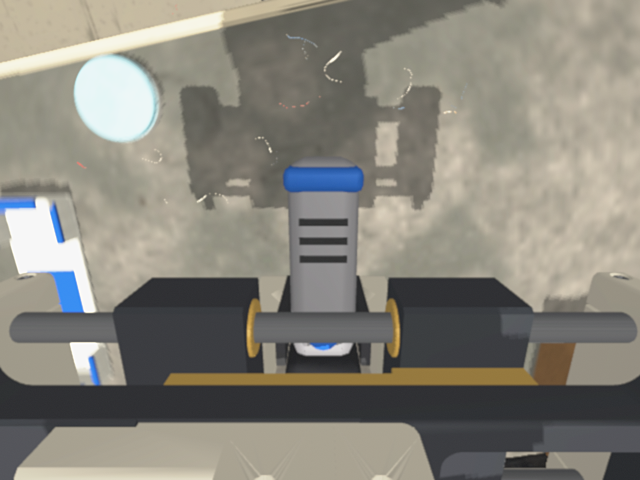

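The scanner sits level and straight in the fingers, with its rear band at (323,180). Now I'll descend to scan height.

Request:
{"method": "arm_command", "body": {
  "commands": [
    {"tx": 0,"ty": 0,"tz": 0.04,"twist": 0.01},
    {"tx": 0,"ty": 0,"tz": 0.09,"twist": 0.01},
    {"tx": 0,"ty": 0,"tz": 0.14,"twist": 0.01},
    {"tx": 0,"ty": 0,"tz": 0.19,"twist": 0.01},
    {"tx": 0,"ty": 0,"tz": 0.23,"twist": 0.01},
    {"tx": 0,"ty": 0,"tz": 0.26,"twist": 0.01},
    {"tx": 0,"ty": 0,"tz": 0.275,"twist": 0.01},
    {"tx": 0,"ty": 0,"tz": 0.283,"twist": 0.01}
  ]
}}

```text
t: 8.88
eef_pos: [0.4659, -0.116, 0.0364]
ee_rot: [-3.141, -0.001, 2.917]
force: [-0.4, 0.0, -2.0]
width: 0.0296
gripper_force: 30.0
```

Request:
{"method": "arm_command", "body": {
  "commands": [
    {"tx": 0,"ty": 0,"tz": 0,"twist": 0},
    {"tx": 0,"ty": 0,"tz": 0,"twist": 0},
    {"tx": 0,"ty": 0,"tz": 0,"twist": 0},
    {"tx": 0,"ty": 0,"tz": 0,"twist": 0},
    {"tx": 0,"ty": 0,"tz": 0,"twist": 0},
    {"tx": 0,"ty": 0,"tz": 0,"twist": 0},
    {"tx": 0,"ty": 0,"tz": 0,"twist": 0},
    {"tx": 0,"ty": 0,"tz": 0,"twist": 0}
  ]
}}

```text
t: 9.55
eef_pos: [0.466, -0.1159, 0.0369]
ee_rot: [3.142, 0.0, 2.916]
force: [-0.6, -0.1, -1.7]
width: 0.0298
gripper_force: 30.0
```

```bash
python3 - <<'E'
from m import *
f=save("scene","s3")
cv2.imwrite("pics/s3c.png",cv2.resize(f[180:300,250:410,::-1],None,fx=5,fy=5,interpolation=cv2.INTER_CUBIC))
for n in("label_green","scanner","scan_spot"):
    for r in spot_point(n,"scene")[:1]: print(n,r["score"],r["uv"],ray("scene",r["uv"],.029 if n=="scanner" else .048))
E
python3 go.py 0.465 -0.117 0.0365 -192.8
```

```text
label_green 0.79 [355.0, 230.1] [ 0.59270698 -0.13263098  0.048     ]
scan_spot 0.43 [346.8, 233.6] [ 0.5890018  -0.09798252  0.048     ]
t 9.75 pos [ 0.466  -0.1159  0.0368] yaw 167.1 q [ 0.17  0.26 -0.65 -0.   -0.66 -1.96] w 0.0299 f [-0.7 -0.8 -1.7]
shares [ 0.003 -0.005  0.001] twist -0.001
```

View pics/s3c.png

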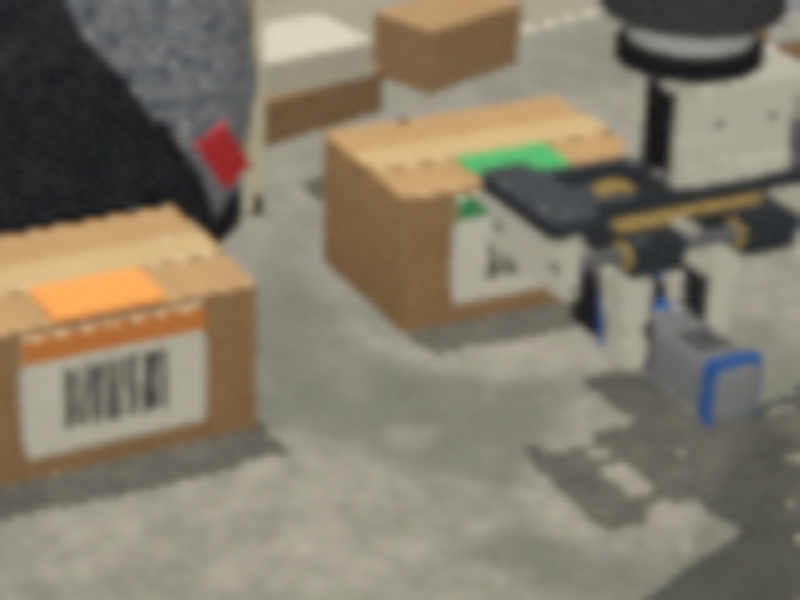

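The crop shows the scanner pointing level and square at the green label, which the gripper partly hides. The carton's front-left bottom corner is at crop (405,330). I'll use that as a cross-check while holding.

Request:
{"method": "arm_command", "body": {
  "commands": [
    {"tx": 0,"ty": 0,"tz": 0,"twist": 0},
    {"tx": 0,"ty": 0,"tz": 0,"twist": 0},
    {"tx": 0,"ty": 0,"tz": 0,"twist": 0},
    {"tx": 0,"ty": 0,"tz": 0,"twist": 0},
    {"tx": 0,"ty": 0,"tz": 0,"twist": 0},
    {"tx": 0,"ty": 0,"tz": 0,"twist": 0},
    {"tx": 0,"ty": 0,"tz": 0,"twist": 0},
    {"tx": 0,"ty": 0,"tz": 0,"twist": 0}
  ]
}}

```text
t: 10.42
eef_pos: [0.466, -0.1159, 0.0368]
ee_rot: [3.142, 0.0, 2.916]
force: [0.3, -0.5, -1.9]
width: 0.0301
gripper_force: 30.0
```

Request:
{"method": "arm_command", "body": {
  "commands": [
    {"tx": 0,"ty": 0,"tz": 0,"twist": 0},
    {"tx": 0,"ty": 0,"tz": 0,"twist": 0},
    {"tx": 0,"ty": 0,"tz": 0,"twist": 0},
    {"tx": 0,"ty": 0,"tz": 0,"twist": 0},
    {"tx": 0,"ty": 0,"tz": 0,"twist": 0},
    {"tx": 0,"ty": 0,"tz": 0,"twist": 0},
    {"tx": 0,"ty": 0,"tz": 0,"twist": 0},
    {"tx": 0,"ty": 0,"tz": 0,"twist": 0}
  ]
}}

```text
t: 11.08
eef_pos: [0.466, -0.116, 0.0368]
ee_rot: [3.142, 0.0, 2.916]
force: [-0.6, 0.8, -1.5]
width: 0.0296
gripper_force: 30.0
```

Request:
{"method": "arm_command", "body": {
  "commands": [
    {"tx": 0,"ty": 0,"tz": 0,"twist": 0},
    {"tx": 0,"ty": 0,"tz": 0,"twist": 0},
    {"tx": 0,"ty": 0,"tz": 0,"twist": 0},
    {"tx": 0,"ty": 0,"tz": 0,"twist": 0},
    {"tx": 0,"ty": 0,"tz": 0,"twist": 0},
    {"tx": 0,"ty": 0,"tz": 0,"twist": 0},
    {"tx": 0,"ty": 0,"tz": 0,"twist": 0},
    {"tx": 0,"ty": 0,"tz": 0,"twist": 0}
  ]
}}

```text
t: 11.75
eef_pos: [0.466, -0.116, 0.0368]
ee_rot: [-3.142, -0.0, 2.916]
force: [-0.2, 0.4, -0.4]
width: 0.0295
gripper_force: 30.0
```

```bash
python3 - <<'E'
from h import *
def u(x,y,z): return np.round(ray("scene",(250+x/5,180+y/5),z),3)
print("carton corner bottom",u(405,330,0),"top",u(403,198,.086),"scanner rear top edge mid",u(735,358,.063))
c=calibration("scene");T=np.linalg.inv(np.array(c["extrinsics"]));K=np.array(c["camera_matrix"])
y=np.radians(-12.8);n=np.array([-np.sin(y),np.cos(y)])
for z in(.081,.015):
    p=np.r_[np.array([.602,-.148])+.048*n,z];q=K@(T[:3,:3]@p+T[:3,3]);q=q[:2]/q[2];print("label left edge expected crop px",(q-[250,180])*5)
E
python3 go.py 0.465 -0.117 0.13 -192.8
```

```text
carton corner bottom [ 0.629 -0.075  0.   ] top [ 0.625 -0.068  0.086] scanner rear top edge mid [ 0.408 -0.106  0.063]
label left edge expected crop px [462.68530645 199.21091407]
label left edge expected crop px [458.5705797  304.77726872]
t 11.75 pos [ 0.466  -0.116   0.0368] yaw 167.1 q [ 0.17  0.26 -0.65 -0.   -0.66 -1.96] w 0.0295 f [-0.2  0.4 -0.4]
shares [ 0.003 -0.005 -0.373] twist -0.001
```

The estimate agrees within several millimetres, and the scanner was held steady for over 2.8 s. Next I'll lift and move towards the blue cradle.

Request:
{"method": "arm_command", "body": {
  "commands": [
    {"tx": 0,"ty": 0,"tz": -0.05,"twist": 0},
    {"tx": 0,"ty": 0,"tz": -0.12,"twist": 0},
    {"tx": 0,"ty": 0,"tz": -0.2,"twist": 0},
    {"tx": 0,"ty": 0,"tz": -0.28,"twist": 0},
    {"tx": 0,"ty": 0,"tz": -0.36,"twist": 0},
    {"tx": 0,"ty": 0,"tz": -0.43,"twist": 0},
    {"tx": 0,"ty": 0,"tz": -0.47,"twist": 0},
    {"tx": 0,"ty": 0,"tz": -0.47,"twist": 0}
  ]
}}

```text
t: 12.42
eef_pos: [0.4673, -0.1159, 0.1564]
ee_rot: [3.14, 0.004, 2.917]
force: [0.7, -0.4, -2.5]
width: 0.0299
gripper_force: 30.0
```

```bash
python3 go.py 0.47 -0.34 0.15 171.5
```

```text
t 12.42 pos [ 0.4673 -0.1159  0.1564] yaw 167.12 q [ 0.17  0.1  -0.51  0.   -0.96 -1.96] w 0.0299 f [ 0.7 -0.4 -2.5]
shares [-0.21  -0.871  0.025] twist -0.024
```

Request:
{"method": "arm_command", "body": {
  "commands": [
    {"tx": 0.02,"ty": -0.08,"tz": 0,"twist": 0},
    {"tx": 0.04,"ty": -0.2,"tz": -0.05,"twist": 0},
    {"tx": 0.06,"ty": -0.32,"tz": -0.1,"twist": -0.01},
    {"tx": 0.08,"ty": -0.44,"tz": -0.1,"twist": -0.02},
    {"tx": 0.1,"ty": -0.54,"tz": -0.1,"twist": -0.024},
    {"tx": 0.12,"ty": -0.62,"tz": -0.1,"twist": -0.024},
    {"tx": 0.12,"ty": -0.66,"tz": -0.1,"twist": -0.024},
    {"tx": 0.12,"ty": -0.66,"tz": -0.1,"twist": -0.024}
  ]
}}

```text
t: 13.08
eef_pos: [0.3988, -0.2713, 0.178]
ee_rot: [3.141, -0.002, 2.989]
force: [-0.4, 0.1, -1.7]
width: 0.0302
gripper_force: 30.0
```

```bash
python3 - <<'E'
from m import *
save("wrist","w4")
rect("cradle_blue","wrist",.02)
for r in spot_point("cradle_blue","wrist")[:1]: print(r["score"],r["uv"],ray("wrist",r["uv"],0))
f=save("top","t4");rect("cradle_blue","top",.02)
cv2.imwrite("pics/t4c.png",cv2.resize(f[200:300,420:520,::-1],None,fx=6,fy=6,interpolation=cv2.INTER_CUBIC))
E
python3 go.py 0.47 -0.347 0.15 171.5
```

```text
cradle_blue wrist 0.68 [229.0, 217.3, 286.4, 375.9] c [ 473. -349.] size [180.  58.] long axis deg -10.4
0.38 [343.6, 147.8] [ 0.33420206 -0.23874016  0.        ]
cradle_blue top 0.69 [421.5, 297.3, 446.2, 320.8] c [ 334. -237.] size [53. 53.] long axis deg -1.6
t 13.33 pos [ 0.4002 -0.2694  0.1789] yaw 171.47 q [-0.18  0.08 -0.47 -0.   -1.02 -1.54] w 0.0298 f [-0.4  0.6 -1.3]
shares [-0.322 -0.266  0.116] twist -0.0
```

View pics/w4.png

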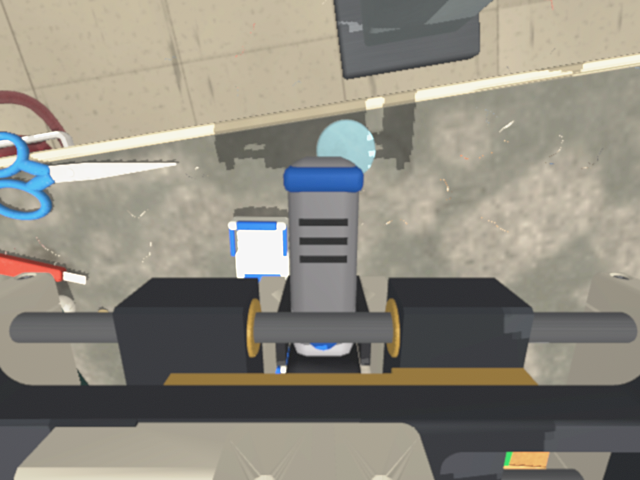

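View pics/t4c.png

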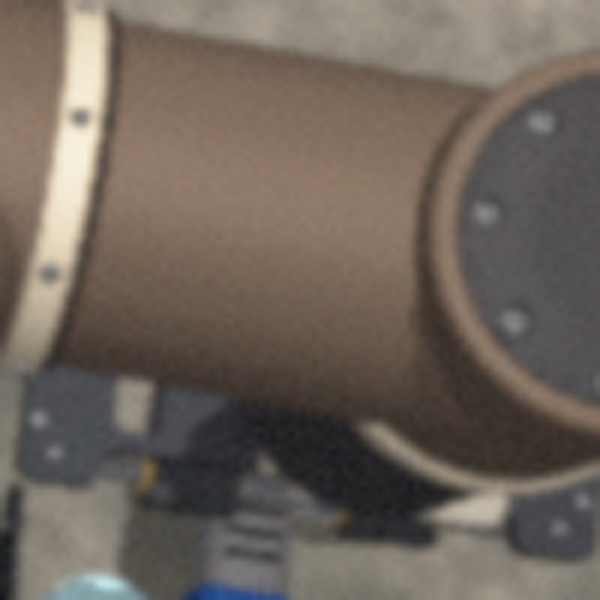

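The wrist view shows the cradle's near end, with rim posts at about (233,225) and (286,225). The top view is blocked by the arm. I'll compute the near-end rim from those pixels.

```bash
python3 - <<'E'
from h import *
im=cv2.imread("pics/w4.png")
crop=im[200:300,210:310];cv2.imwrite("pics/w4c.png",cv2.resize(crop,None,fx=6,fy=6,interpolation=cv2.INTER_CUBIC))
# calibrated projection of the cradle model, camera pose now equals that of the picture (arm holding)
c=calibration("wrist");T=np.linalg.inv(np.array(c["extrinsics"]));K=np.array(c["camera_matrix"])
def px(p): q=K@(T[:3,:3]@p+T[:3,3]); return q[:2]/q[2]
y=np.radians(-9);d=np.array([np.cos(y),np.sin(y)]);n=np.array([-d[1],d[0]]);C=np.array([.470,-.347])
for a,b in((-.086,-.028),(-.086,.028)): print("model rim corner crop px",(px(np.r_[C+a*d+b*n,.026])-[210,200])*6)
print("px per mm near", np.linalg.norm(px(np.r_[C-.086*d,.026])-px(np.r_[C-.096*d,.026]))*6/10)
E
```

```text
model rim corner crop px [ 91.14089581 102.48762753]
model rim corner crop px [440.4653554  105.00265764]
px per mm near 6.154730786380366
```

View pics/w4c.png

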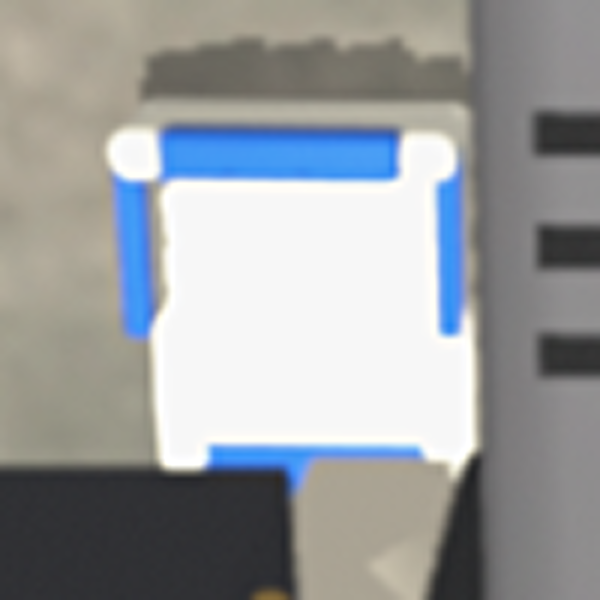

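The crop shows the rim's outer corners at (107,127) and (460,130), about 4 mm further along and 3 mm to the side of the model, with the same angle. The cradle centre is therefore about (0.4745, -0.345) at yaw -9°.

```bash
python3 - <<'E'
from h import *
c=calibration("wrist");T=np.linalg.inv(np.array(c["extrinsics"]));K=np.array(c["camera_matrix"])
s=get_state();w=s["ee_rot"][2];f=-np.array([np.cos(w),np.sin(w)]);n=np.array([-f[1],f[0]]);p=np.array(s["eef_pos"])
for a in(-.07,0.022):
  for b in(-.015,.015):
    for z in(.034,.017):
        q=np.r_[p[:2]+a*f+b*n,p[2]-.0075+z];q=K@(T[:3,:3]@q+T[:3,3]);print(a,b,z,np.round(q[:2]/q[2],1))
E
python3 go.py 0.4745 -0.345 0.09 171
```

```text
-0.07 -0.015 0.034 [283.9 156.7]
-0.07 -0.015 0.017 [288.2 154.9]
-0.07 0.015 0.034 [361.3 156.6]
-0.07 0.015 0.017 [356.9 154.9]
0.022 -0.015 0.034 [290.5 360. ]
0.022 -0.015 0.017 [293.6 339.1]
0.022 0.015 0.034 [354.9 360. ]
0.022 0.015 0.017 [351.8 339. ]
t 13.33 pos [ 0.4002 -0.2694  0.1789] yaw 171.47 q [-0.18  0.08 -0.47 -0.   -1.02 -1.54] w 0.0298 f [-0.4  0.6 -1.3]
shares [-0.339 -0.255  0.356] twist 0.003
```

The model of the held scanner matches the picture, so its origin is at the TCP. Moving above the cradle.

Request:
{"method": "arm_command", "body": {
  "commands": [
    {"tx": -0.06,"ty": -0.04,"tz": 0.05,"twist": 0},
    {"tx": -0.13,"ty": -0.1,"tz": 0.12,"twist": 0},
    {"tx": -0.2,"ty": -0.16,"tz": 0.2,"twist": 0.003},
    {"tx": -0.27,"ty": -0.21,"tz": 0.28,"twist": 0.003},
    {"tx": -0.32,"ty": -0.24,"tz": 0.33,"twist": 0.003},
    {"tx": -0.339,"ty": -0.255,"tz": 0.355,"twist": 0.003},
    {"tx": -0.339,"ty": -0.255,"tz": 0.355,"twist": 0.003},
    {"tx": -0.339,"ty": -0.255,"tz": 0.355,"twist": 0.003}
  ]
}}

```text
t: 14.0
eef_pos: [0.474, -0.3451, 0.0903]
ee_rot: [3.141, -0.001, 2.983]
force: [0.5, 0.5, -2.0]
width: 0.0301
gripper_force: 30.0
```

```bash
python3 - <<'E'
from m import *
f=save("wrist","w5")
b=(f[:,:,2].astype(int)-f[:,:,0]>90).astype(np.uint8)
n,l,st,ce=cv2.connectedComponentsWithStats(b)
for i in range(1,n):
    if st[i,4]>60: print(st[i],np.round(ce[i]))
cv2.imwrite("pics/w5c.png",cv2.resize(f[60:360,200:440,::-1],None,fx=2,fy=2,interpolation=cv2.INTER_CUBIC))
c=calibration("wrist");T=np.linalg.inv(np.array(c["extrinsics"]));K=np.array(c["camera_matrix"])
y=np.radians(-9);d=np.array([np.cos(y),np.sin(y)]);n=np.array([-d[1],d[0]]);C=np.array([.4745,-.345])
for a,b in((-.086,-.028),(-.086,.028)):
    q=np.r_[C+a*d+b*n,.026];q=K@(T[:3,:3]@q+T[:3,3]);print("rim model crop px",(q[:2]/q[2]-[200,60])*2)
E
python3 go.py 0.4745 -0.345 0.0145 171
```

```text
[  0  42  14  39 298] [ 4. 63.]
[  0  90  11  36 273] [  4. 108.]
[287 123  61  13 783] [317. 129.]
[ 275  135   88   57 2243] [320. 174.]
[311 343  25   7 127] [323. 345.]
rim model crop px [157.62902498 130.12099831]
rim model crop px [332.71855344 129.75317926]
t 14.05 pos [ 0.4742 -0.3451  0.0911] yaw 170.92 q [-0.3   0.34 -0.36 -0.   -0.87 -1.43] w 0.0299 f [ 0.4  0.2 -1.4]
shares [-0.001  0.001  0.306] twist -0.0
```

View pics/w5c.png

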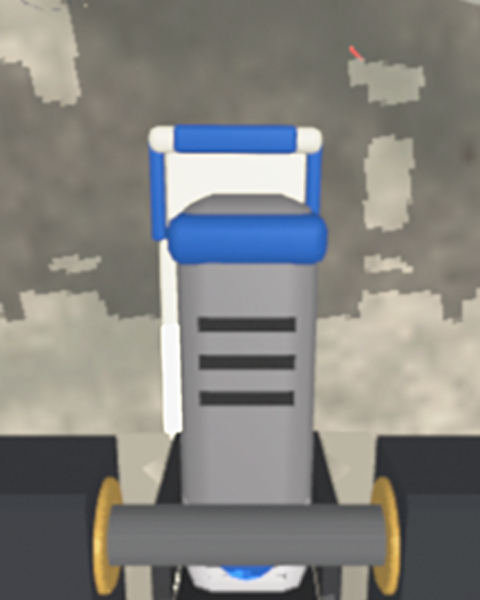

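The rim corners in the crop are at (148,126) and (322,126), against the model's (158,130) and (333,130). I need to shift about 3.5 mm to the right (-y) and 1 mm back, then lower.

Request:
{"method": "arm_command", "body": {
  "commands": [
    {"tx": 0.005,"ty": -0.014,"tz": 0.02,"twist": 0},
    {"tx": 0.005,"ty": -0.014,"tz": 0.06,"twist": 0},
    {"tx": 0.005,"ty": -0.014,"tz": 0.1,"twist": 0},
    {"tx": 0.005,"ty": -0.014,"tz": 0.14,"twist": 0},
    {"tx": 0.005,"ty": -0.014,"tz": 0.18,"twist": 0},
    {"tx": 0.005,"ty": -0.014,"tz": 0.21,"twist": 0},
    {"tx": 0.005,"ty": -0.014,"tz": 0.23,"twist": 0},
    {"tx": 0.005,"ty": -0.014,"tz": 0.24,"twist": 0}
  ]
}}

```text
t: 14.72
eef_pos: [0.4719, -0.3489, 0.0293]
ee_rot: [3.141, -0.002, 2.982]
force: [-0.0, -0.4, -1.4]
width: 0.0296
gripper_force: 30.0
```

Request:
{"method": "arm_command", "body": {
  "commands": [
    {"tx": 0,"ty": 0,"tz": 0.01,"twist": 0},
    {"tx": 0,"ty": 0,"tz": 0.02,"twist": 0},
    {"tx": 0,"ty": 0,"tz": 0.03,"twist": 0},
    {"tx": 0,"ty": 0,"tz": 0.04,"twist": 0},
    {"tx": 0,"ty": 0,"tz": 0.05,"twist": 0},
    {"tx": 0,"ty": 0,"tz": 0.058,"twist": 0},
    {"tx": 0,"ty": 0,"tz": 0.064,"twist": 0},
    {"tx": 0,"ty": 0,"tz": 0.064,"twist": 0}
  ]
}}

```text
t: 15.38
eef_pos: [0.4723, -0.3489, 0.0142]
ee_rot: [3.141, -0.0, 2.982]
force: [-0.1, -0.2, -1.6]
width: 0.0299
gripper_force: 30.0
```

```bash
python3 go.py 0.473 -0.348 0.0145 171
```

```text
t 15.38 pos [ 0.4723 -0.3489  0.0142] yaw 170.88 q [-0.3   0.44 -0.43 -0.   -0.71 -1.43] w 0.0299 f [-0.1 -0.2 -1.6]
shares [-0.002  0.004 -0.001] twist -0.001
```

Request:
{"method": "arm_command", "body": {
  "commands": [
    {"tx": 0,"ty": 0,"tz": 0,"twist": 0},
    {"tx": 0,"ty": 0,"tz": 0,"twist": 0},
    {"tx": 0,"ty": 0,"tz": 0,"twist": 0},
    {"tx": 0,"ty": 0,"tz": 0,"twist": 0},
    {"tx": 0,"ty": 0,"tz": 0,"twist": 0},
    {"tx": 0,"ty": 0,"tz": 0,"twist": 0},
    {"tx": 0,"ty": 0,"tz": 0,"twist": 0},
    {"tx": 0,"ty": 0,"tz": 0,"twist": 0}
  ],
  "claw": 0.7
}}

```text
t: 16.05
eef_pos: [0.4724, -0.349, 0.0146]
ee_rot: [-3.142, 0.0, 2.982]
force: [-0.4, 1.0, -0.8]
width: 0.0616
gripper_force: 0.0
```

Request:
{"method": "arm_command", "body": {
  "commands": [
    {"tx": 0,"ty": 0,"tz": -0.03,"twist": 0},
    {"tx": 0,"ty": 0,"tz": -0.08,"twist": 0},
    {"tx": 0,"ty": 0,"tz": -0.15,"twist": 0},
    {"tx": 0,"ty": 0,"tz": -0.25,"twist": 0},
    {"tx": 0,"ty": 0,"tz": -0.35,"twist": 0},
    {"tx": 0,"ty": 0,"tz": -0.45,"twist": 0},
    {"tx": 0,"ty": 0,"tz": -0.55,"twist": 0},
    {"tx": 0,"ty": 0,"tz": -0.6,"twist": 0}
  ]
}}

```text
t: 16.72
eef_pos: [0.4735, -0.3497, 0.1687]
ee_rot: [-3.14, 0.004, 2.983]
force: [0.8, -0.8, 0.4]
width: 0.0612
gripper_force: 0.0
```

Request:
{"method": "arm_command", "body": {
  "commands": [
    {"tx": 0.2,"ty": 0,"tz": 0,"twist": 0},
    {"tx": 0.2,"ty": 0,"tz": 0,"twist": 0},
    {"tx": 0.2,"ty": 0,"tz": 0,"twist": 0},
    {"tx": 0.2,"ty": 0,"tz": 0,"twist": 0},
    {"tx": 0.2,"ty": 0,"tz": 0,"twist": 0},
    {"tx": 0.2,"ty": 0,"tz": 0,"twist": 0},
    {"tx": 0.2,"ty": 0,"tz": 0,"twist": 0},
    {"tx": 0.2,"ty": 0,"tz": 0,"twist": 0}
  ]
}}

```text
t: 17.38
eef_pos: [0.4234, -0.3411, 0.1642]
ee_rot: [3.142, -0.001, 2.983]
force: [-0.1, -0.3, -0.4]
width: 0.0613
gripper_force: 0.0
```

```bash
python3 - <<'E'
from m import *
f=save("wrist","w6");rect("scanner","wrist",.04);rect("cradle_blue","wrist",.02)
E
python3 go.py 0.473 -0.348 0.0145 171
```

```text
scanner wrist 0.79 [302.1, 204.5, 341.9, 348.6] c [ 470. -349.] size [144.  35.] long axis deg -9.2
cradle_blue wrist 0.89 [291.6, 182.7, 356.9, 355.7] c [ 473. -349.] size [181.  57.] long axis deg -9.5
t 17.53 pos [ 0.4231 -0.3411  0.1643] yaw 170.88 q [-0.32  0.19 -0.37  0.   -1.01 -1.41] w 0.0613 f [ 0.6 -0.1  0.1]
shares [-0.202  0.004  0.599] twist -0.001
```

View pics/w6.png

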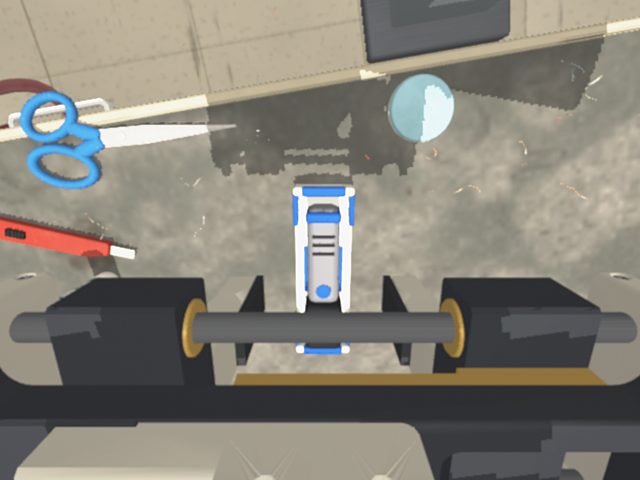

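The scanner lies centred and flat in the blue cradle, spanning rows 205 to 349 inside the cradle's 183 to 356, and the gripper is clear.

```bash
python3 -c "
from station import *
print(job_done())"
```

```text
the job is handed in; nothing more can be done
None
```

I aimed the scanner at the green bar code and held it steady for over 2.8 s, then laid it flat in the blue cradle and let go; the job was handed in at about 17.5 s with no verdict returned.

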